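# Swap two bottles in the bar clamp of a platform shaker

## Task

The two bottles on the shaker stand in each other's outer place, and its clamp bar is not gripping them. Slide the clamp well open first, then let the bottles change places, upright all the time, and finally push the clamp bar shut so that it bears firmly on both bottles and stays so; press by feel, snug but gently: the fence is not always set alike, and the bottles must not be crushed. Leave the timer, the petri dish and the beaker beside the shaker where they are.

Things in the scene. Friction and masses are not known exactly. Their poses are not given: they have to be found in the camera images.
- shaker: Fixed platform shaker, white, 262 x 270 mm, grey panel to the robot. Origin on the worktop under its middle; x to its back, y left, z up. Deck 63 mm above the worktop. At the back a fence along y, 10 to 36 mm above the deck (adjustable: its black face is anywhere from x = 65 to 82 mm). Three round pads, 66 mm, flush, 90 mm apart; middle one empty
- place_left (a point): Centre of the left standing pad (shaker +y), at deck height. A bottle belongs within about 15 mm of it along the fence; standing loose anywhere between bar and fence is fine, the closing bar slides it back against the fence
- place_middle (a point): Centre of the middle standing pad, at deck height; empty at the start and at the end
- place_right (a point): Centre of the right standing pad (shaker -y), at deck height
- clamp_slide (a joint): Slide of the clamp, in m: with the bar square, its face is at shaker x = 39 mm minus this value; 0.070 is fully open, well open is 0.050 or more. It moves along the shaker's x, toward the robot (-x) to open. It is stiff (about 7 N to move it) and stays where it is left
- clamp_handle (a point): Point on the axis of the slide's upright black handle, a round post of 22 mm diameter, 20 mm below its top and 78 mm above the deck (straight from 56 to 94 mm above the deck). It stands 54 mm on the robot's side of the clamp bar's face. Take it from above, fingers in front and behind or at both sides; the slide's block below it reaches 44 mm above the deck
- clamp_bar: Clamp bar: aluminium with black rubber face toward the fence, 240 mm long, 10 to 36 mm above the deck. Its middle is carried on an upright pivot on the slide, and it rocks a few degrees either way, so that it settles on bottles of different width. Origin on the pivot at deck height, 10 mm behind the face; x toward the fence, y to the left along the bar
- white_bottle: White reagent bottle with blue screw cap, about 0.14 kg. Body 52 mm in diameter and 79 mm high, above it neck and cap 26 mm wide up to 118 mm. Origin: centre of its underside, z up. Take it by the cap from above
- amber_bottle: Amber-yellow reagent bottle with green screw cap, about 0.14 kg. Body 48 mm in diameter and 68 mm high, above it neck and cap 24 mm wide up to 102 mm. Origin: centre of its underside, z up. Take it by the cap from above
- pipette_stand: Fixed pipette stand on the worktop left of the shaker: white foot, slim post and an arm with a fork toward the robot, 170 mm in x, 90 mm in y, 210 mm high. Origin on the worktop below the middle of the arm; the post is 40 mm behind it. Go round or over it
- timer: White lab timer with one red and two grey keys, lying on the worktop right of the shaker, 62 x 66 x 18 mm; origin: centre of its underside. Leave it alone
- petri_pink: Closed petri dish with pink agar on the worktop right of the shaker, 58 mm in diameter, 14 mm high; origin: centre of its underside. Leave it alone
- waste_beaker: Glass beaker with used tips on the worktop left of the shaker, 66 mm in diameter, 81 mm high; origin: centre of its underside. Leave it alone
Things that resemble listed ones, but are neither listed nor needed, are in the scene too. Leave any purple look-alike of the white_bottle alone.

How it is judged:
By the outcome, as a careful person would: the job done as asked, in the order asked, and still so for the second after the job is handed in, with the robot touching nothing.
It also fails if it takes over 72 s, if anything falls off the work surface, if the arm or the gripper's body presses on something with over 40 N, if the wrist force passes 120 N, or if a joint passes its speed limit or range.

## Robot

A 6-joint arm with a two-finger parallel gripper is mounted at the origin on a cart in front of the work surface, level with it; the furniture and walls round the work are solid. World frame = base frame: x ahead of the robot, y to its left, z up, the work surface at z = 0. Lengths are in m, angles in rad, forces in N, time in s.
With the tool pointing down it reaches from about 0.375 to 0.925 m from the base axis. Payload 5.7 kg.
Tool frame: the origin (TCP) lies on the centre line of the jaws, within the pads' length; the fingertips stand ahead of it and the grasp point (between the pads) is the TCP (arm.tips_ahead is the z of the fingertips in the tool frame, in m); z points along the fingers, y is the line along which they close (so a half turn about z gives the same grasp; the last joint's range is limited). The gripper opens to 88 mm and grips with 3 to 60 N. Pads are 20 mm wide; open, the fingers measure 115 mm over their backs; the gripper's body (75 mm by 178 mm) begins 61 mm behind the grasp point.
Start: joints at [1.203, 0.359, 1.51, -0, 1.272, -0.115], TCP at [0.15, 0.581, 0.242] pointing down, gripper open.
Joint ranges: [-2.97, 2.97], [-1.01, 2.36], [0.21, 2.38], [-0.96, 4.11], [0.2, 2.71], [-2.98, 2.98]. Speed limits (rad/s): [2.39, 2.39, 3.14, 3.14, 3.14, 3.14].

## Interface

Orientations are given as a rotation vector (axis times angle).
In Python, from station import arm gives the robot as it stands.
- The arm moves only by the tool play_rows, never from a script. Its arguments are lists of equal length, an entry for each row: "linear": the shift along the world's x, y, z scaled (see below), a list of three; "dr": the turn, a rotation vector about the world's x, y, z scaled (see below), a list of three; "gripper": the closure, from 0 (fully open) to 1 (shut). A call has exactly 8 rows; each row is the pose to reach, as a shift and turn from the pose commanded when the call began; what a row does not reach only later rows make up. The controller multiplies each number of a shift by 300 mm and each number of a turn by pi/2 rad. A row lasts 1/12 s, in which the tool goes at most 41.7 mm and 7.16 degrees, less where a joint would pass 70% of its speed; a pose out of reach is approached as far as the arm can. A call with a number of a shift or a turn outside -1 to 1 is refused whole. A call with a gripper value outside its range is refused whole. The fingers move at their own pace and stop on an object; "grip_force" is the grip in N (left out, the last holds). Time passes only in rows, so rows that repeat a pose let the fingers close, or fill a call up. It gives the time, the measured TCP pose, the force, the opening and the grip force at its end, in the units of the state.
- arm.sense(): the state, without advancing time (a new reading comes with each control period).
- arm.capture(name): name is "side" or "top" or "wrist"; returns a dict with "pixels" (480x640x3 uint8, red, green, blue), "z_map" (480x640 float32, m along the optical axis (not along the pixel's ray), 0 where there is no reading), "camera_matrix" (3x3 intrinsics, pixels), "rvec" (rotation vector, rad) and "tvec" (3), from world to camera coordinates, as OpenCV has them; the wrist camera has in their place "T_tool_cam" (4x4, takes a point from camera to tool coordinates, whose origin is the TCP and whose axes are the flange's). Camera axes: x right, y down, z forward; pixel columns grow to the right and rows downward; lengths in m; the calibration is good to about 2 mm. A picture is of the moment at which its call begins: read the wrist's pose just before it.
- arm.close_job(): hands the job in; it is judged then, once.
Trained networks look in a picture, given as the dict that the camera call returned (one of the last four; its "shot" number tells which), for a name from the list of things; names that differ only in an ending like _2 or _b are one class to them, and where a whole thing is asked for, a point or a joint stands for the part that bears it (a point fixed in the world has none). Each returns a list of dicts, best first, with "score" (0 to 1); they miss things now and then, are a little off and sometimes report something else, mostly with a low value. They report only what shows in the picture. A call takes as long as a camera call. They do not tell look-alikes from the thing itself.
- arm.spot_in(picture, thing): "at" ([x, y, z] in m, in world coordinates, good to about 4 mm: the middle of the surface that is visible of it).
- arm.silhouettes(picture, thing): "region" (480x640 bool, what is visible of it).
- arm.pinpoint(picture, thing): "at" ([x, y, z] in m, in world coordinates, good to about 4 mm: a listed point, or the origin of a listed thing).
The state is a dict: "clock": time; "q": joint angles; "joint_vel": joint speeds; "joint_torque": joint torques, N m; "tcp_pos": TCP position; "orientation": TCP orientation; "wrist_force": force on the tool from outside, world axes, zero at the start; "ft_torque": the same for the moment, N m; "gripper_width": finger opening in m; "finger_force": force on a finger pad.
Only numpy, scipy, OpenCV 4.12 (cv2) and the standard library are available. Lean on these libraries where they do the work, as an engineer would, in place of code of your own. Each camera call takes 0.05 s, during which the arm holds its last target. There are 200 camera calls.

## Working session

There is one attempt and no reset: what is moved stays moved. The work goes in short steps, Python scripts to look and compute and a tool call to move; the robot and the scene stay as the last step left them, time stands still between calls to the robot, and variables do not carry over. Pictures are saved under pics/ and viewed, at most 10 in all, crops included, and the job is handed in when it is done.

Besides the shell and the picture viewer there is one more tool, called after "Call:" by a JSON object that holds its "fn" and its "kwargs", one argument or row to a line. play_rows: Moves the arm, as the interface text tells. Shifts and turns lie within -1 to 1; 1 stands for 300 mm of shift or pi/2 rad of turn. Its arguments: {"type":"object","properties":{"linear":{"type":"array","items":{"type":"array","items":{"type":"number","minimum":-1,"maximum":1}}},"dr":{"type":"array","items":{"type":"array","items":{"type":"number","minimum":-1,"maximum":1}}},"gripper":{"type":"array","items":{"type":"number"}},"grip_force":{"type":"number"}},"required":["linear","dr","gripper"]}

```bash
ls; mkdir -p pics
cat > h.py <<'E'
import numpy as np, cv2
from station import arm
def save(p,n): cv2.imwrite(f'pics/{n}.png',cv2.cvtColor(p['pixels'],cv2.COLOR_RGB2BGR))
def proj(p,X):
    return cv2.projectPoints(np.float64([X]),p['rvec'],p['tvec'],p['camera_matrix'],None)[0].ravel()
def unproj(p,u,v,z=None):
    R=cv2.Rodrigues(np.float64(p['rvec']))[0];t=np.float64(p['tvec']).ravel()
    r=np.linalg.inv(p['camera_matrix'])@[u,v,1]
    if z is None: return R.T@(r*p['z_map'][int(v),int(u)]-t)
    o=-R.T@t;d=R.T@r
    return o+d*(z-o[2])/d[2]
E
python3 - <<'E'
from h import *
s=arm.sense();print(s['tcp_pos'],s['orientation'],arm.tips_ahead,s['gripper_width'])
for c in ['top','side']:
    p=arm.capture(c);save(p,c)
    for t in ['shaker','place_left','place_middle','place_right','clamp_handle','clamp_bar','white_bottle','amber_bottle','pipette_stand','timer','petri_pink','waste_beaker']:
        try:
            for d in arm.pinpoint(p,t)[:3]: print(c,t,np.round(d['at'],3),round(d['score'],2),proj(p,d['at']).round())
        except Exception as e: print(t,e)
E
```

```text
pics
[0.14984492 0.58032226 0.2408334 ] [-3.95882062e-01 -3.11614524e+00  2.74091955e-03] 0.019 0.08798536149949776
top place_left [ 0.596 -0.069  0.063] 0.98 [323. 196.]
top place_middle [ 0.58  -0.165  0.059] 0.86 [369. 203.]
top place_middle [ 0.544 -0.152 -0.001] 0.55 [362. 222.]
top place_right [ 0.565 -0.247  0.061] 0.81 [409. 209.]
top place_right [ 0.543 -0.152 -0.001] 0.68 [362. 223.]
top clamp_handle [ 0.488 -0.144  0.142] 0.58 [363. 246.]
top clamp_handle [ 0.583 -0.16   0.06 ] 0.24 [367. 202.]
top clamp_bar [ 0.531 -0.155  0.065] 0.93 [365. 226.]
top white_bottle [ 0.565 -0.249  0.06 ] 0.75 [410. 209.]
top white_bottle [ 0.359  0.094 -0.   ] 0.58 [253. 308.]
top amber_bottle [ 0.593 -0.075  0.067] 0.75 [326. 197.]
top timer [ 0.424 -0.333  0.   ] 0.95 [445. 275.]
top petri_pink [ 0.55  -0.338 -0.001] 0.74 [445. 218.]
top waste_beaker [ 0.466  0.047 -0.005] 0.86 [273. 259.]
top waste_beaker [ 0.591 -0.073  0.066] 0.38 [325. 198.]
side shaker [ 0.54  -0.154 -0.004] 0.81 [333. 253.]
side shaker [ 0.558 -0.251  0.065] 0.5 [347. 202.]
side place_left [ 0.599 -0.073  0.064] 0.68 [288. 242.]
side place_middle [ 0.582 -0.163  0.062] 0.66 [318. 221.]
side place_right [ 0.568 -0.248  0.063] 0.63 [343. 202.]
side clamp_handle [ 0.492 -0.145  0.142] 0.81 [353. 209.]
side white_bottle [ 0.559 -0.253  0.061] 0.73 [347. 203.]
side white_bottle [0.36  0.093 0.002] 0.64 [355. 374.]
side amber_bottle [ 0.586 -0.079  0.061] 0.86 [295. 244.]
side timer [ 0.423 -0.332  0.001] 0.65 [414. 223.]
side petri_pink [ 0.548 -0.338  0.003] 0.43 [367. 205.]
side waste_beaker [ 0.475  0.047 -0.002] 0.71 [311. 329.]
side waste_beaker [ 0.539 -0.152 -0.002] 0.2 [333. 253.]
```

Run:
```python
import cv2
a=cv2.imread('pics/top.png')[110:350,200:500];b=cv2.imread('pics/side.png')[120:420,200:500]
cv2.imwrite('pics/v1.png',cv2.resize(a,(750,600)));cv2.imwrite('pics/v2.png',cv2.resize(b,(600,600)))
```

```text
(no output)
```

View pics/v1.png

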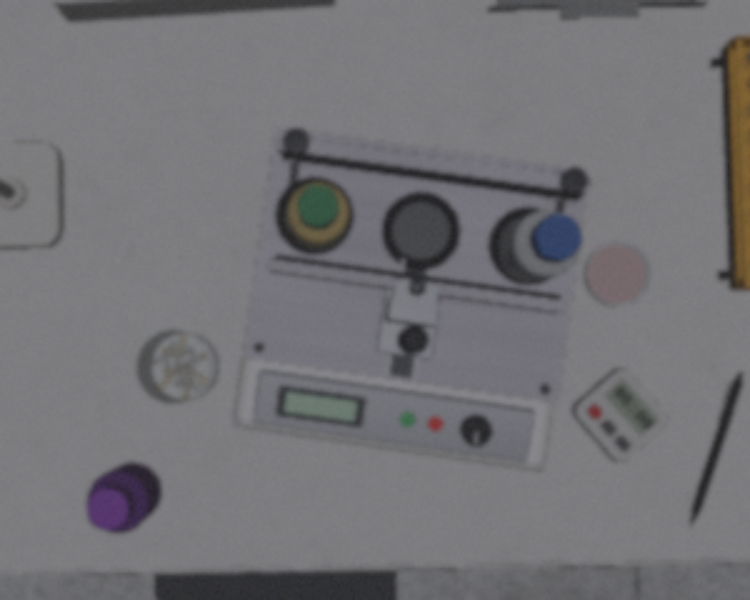

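View pics/v2.png

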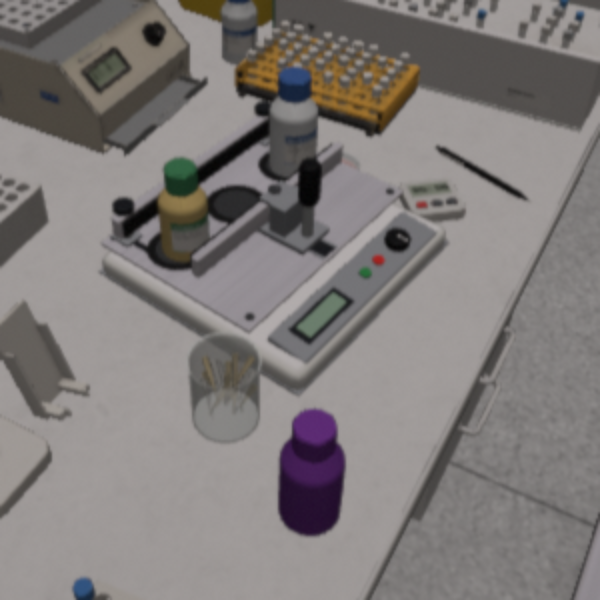

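Top crop: amber with the green cap stands on the left pad (crop 317,207), white with the blue cap on the right pad (557,237), and the handle is at (413,340). Look-alikes: a purple bottle at crop (109,508), and another white/blue bottle behind the shaker in the side crop (240,30). I choose the two bottles on the pads. Next I refine the caps and the handle from two views.

```bash
cat > m.py <<'E'
from h import *
P=[arm.capture('top'),arm.capture('side')]
def tri(a,b):
    M=[p['camera_matrix']@np.c_[cv2.Rodrigues(np.float64(p['rvec']))[0],np.float64(p['tvec']).ravel()] for p in P]
    X=cv2.triangulatePoints(M[0],M[1],np.float64(a),np.float64(b)).ravel();return X[:3]/X[3]
def cap(hlo,hhi,near):
    c=[]
    for p in P:
        h=cv2.cvtColor(p['pixels'],cv2.COLOR_RGB2HSV)
        m=((h[...,0]>hlo)&(h[...,0]<hhi)&(h[...,1]>70)).astype(np.uint8)
        n,l,st,ce=cv2.connectedComponentsWithStats(m)
        g=proj(p,near)
        k=min([i for i in range(1,n) if st[i,4]>30],key=lambda i:np.hypot(*(ce[i]-g)))
        c.append(ce[k]);X=np.array([unproj(p,u,v) for v,u in np.argwhere(l==k)])
        print('  px',ce[k].round(1),st[k],'depth med',np.median(X,0).round(4),'zmax',np.percentile(X[:,2],90).round(4))
    print('  tri',tri(*c).round(4))
if __name__=='__main__':
    print('green');cap(40,85,[.590,-.077,.155])
    print('blue');cap(100,125,[.562,-.251,.17])
    for t in ['clamp_handle','clamp_bar','place_left','place_right','place_middle','pipette_stand']:
        for p in P:
            d=arm.pinpoint(p,t)
            if d: print(t,np.round(d[0]['at'],4),d[0]['score'])
E
python3 m.py
python3 - <<'E'
import cv2
b=cv2.imread('pics/side.png')[145:260,260:380]
cv2.imwrite('pics/v3.png',cv2.resize(b,(600,575),interpolation=cv2.INTER_CUBIC))
E
```

```text
green
  px [326.7 192.2] [320 185  15  16 176] depth med [ 0.5903 -0.0763  0.1641] zmax 0.1658
  px [290.3 208.3] [282 199  18  19 266] depth med [ 0.5843 -0.0673  0.1615] zmax 0.1666
  tri [ 0.5909 -0.0763  0.1517]
blue
  px [422.2 204.7] [413 196  19  18 271] depth med [ 0.5612 -0.2487  0.1789] zmax 0.1808
  px [346.9 161.9] [339 154  16  17 236] depth med [ 0.557  -0.2394  0.1767] zmax 0.1818
  tri [ 0.5625 -0.2518  0.1669]
clamp_handle [ 0.4917 -0.1455  0.1422] 0.86
clamp_handle [ 0.4918 -0.1459  0.1418] 0.61
clamp_bar [ 0.5317 -0.1517  0.0613] 0.76
clamp_bar [ 0.5304 -0.1496  0.0627] 0.95
place_left [ 0.5972 -0.0704  0.0638] 0.72
place_left [ 0.5996 -0.0721  0.0652] 0.84
place_right [ 0.567  -0.2478  0.0595] 0.64
place_right [ 0.568  -0.249   0.0641] 0.86
place_middle [ 0.5818 -0.1598  0.0585] 0.82
place_middle [ 0.5841 -0.1611  0.0626] 0.94
pipette_stand [ 0.5884 -0.0755  0.0619] 0.73
```

View pics/v3.png

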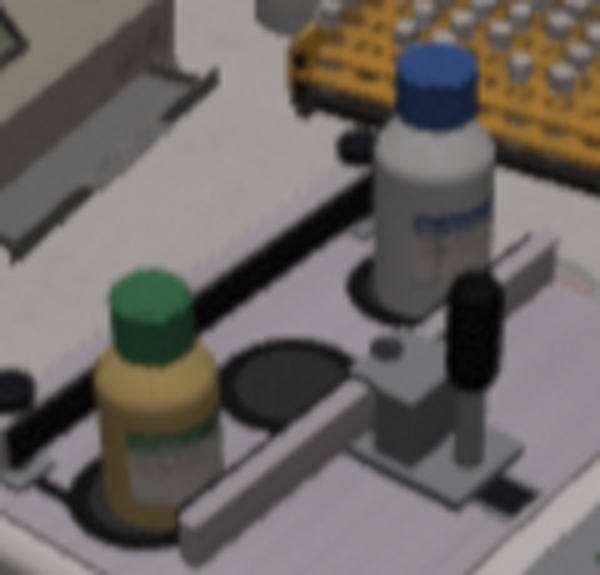

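Cap tops come out at 0.166 and 0.181, matching the text, and the close crop confirms both bottles. Shaker yaw is about -9.8°, and the handle is at (0.491,-0.1455). Moving now.

Call:
{"fn": "play_rows", "kwargs": {
  "linear": [
    [0,0,0.1],
    [0.05,-0.1,0.2],
    [0.1,-0.2,0.2],
    [0.16,-0.32,0.2],
    [0.22,-0.44,0.2],
    [0.28,-0.56,0.2],
    [0.34,-0.68,0.2],
    [0.4,-0.8,0.2]
  ],
  "dr": [
    [0,0,0],
    [0,0,0],
    [0,0,0.01],
    [0,0,0.02],
    [0,0,0.03],
    [0,0,0.04],
    [0,0,0.052],
    [0,0,0.052]
  ],
  "gripper": [0,0,0,0,0,0,0,0],
  "grip_force": 20
}}

```text
clock: 2.67
tcp_pos: [0.2704, 0.3392, 0.3018]
orientation: [0.266, 3.13, 0.0]
wrist_force: [0.3, 1.1, 0.5]
gripper_width: 0.0878
finger_force: 0.0
```

Call:
{"fn": "play_rows", "kwargs": {
  "linear": [
    [0.06,-0.11,0],
    [0.12,-0.23,0],
    [0.19,-0.35,0],
    [0.25,-0.47,0],
    [0.31,-0.59,0],
    [0.38,-0.71,0],
    [0.44,-0.82,0],
    [0.5,-0.933,0]
  ],
  "dr": [
    [0,0,0],
    [0,0,0],
    [0,0,0],
    [0,0,0],
    [0,0,0],
    [0,0,0],
    [0,0,0],
    [0,0,0]
  ],
  "gripper": [0,0,0,0,0,0,0,0]
}}

```text
clock: 3.33
tcp_pos: [0.4207, 0.059, 0.302]
orientation: [0.269, 3.129, 0.0]
wrist_force: [1.3, 0.2, 0.4]
gripper_width: 0.0878
finger_force: 0.0
```

Call:
{"fn": "play_rows", "kwargs": {
  "linear": [
    [0.04,-0.11,0],
    [0.08,-0.22,0],
    [0.12,-0.33,-0.05],
    [0.16,-0.45,-0.1],
    [0.2,-0.57,-0.2],
    [0.237,-0.685,-0.25],
    [0.237,-0.685,-0.25],
    [0.237,-0.685,-0.25]
  ],
  "dr": [
    [0,0,0],
    [0,0,0],
    [0,0,0],
    [0,0,0],
    [0,0,0],
    [0,0,0],
    [0,0,0],
    [0,0,0]
  ],
  "gripper": [0,0,0,0,0,0,0,0]
}}

```text
clock: 4.0
tcp_pos: [0.4909, -0.1461, 0.2253]
orientation: [-0.273, -3.127, -0.001]
wrist_force: [-0.8, 0.2, -0.4]
gripper_width: 0.088
finger_force: 0.0
```

Call:
{"fn": "play_rows", "kwargs": {
  "linear": [
    [0,0,-0.1],
    [0,0,-0.2],
    [0,0,-0.28],
    [0,0,-0.28],
    [0,0,-0.28],
    [0,0,-0.28],
    [0,0,-0.28],
    [0,0,-0.28]
  ],
  "dr": [
    [0,0,0],
    [0,0,0],
    [0,0,0],
    [0,0,0],
    [0,0,0],
    [0,0,0],
    [0,0,0],
    [0,0,0]
  ],
  "gripper": [0,0,0,0.5,1,1,1,1],
  "grip_force": 30
}}

```text
clock: 4.67
tcp_pos: [0.4924, -0.1447, 0.1444]
orientation: [0.268, 3.127, -0.002]
wrist_force: [0.6, -0.2, 0.3]
gripper_width: 0.0581
finger_force: 0.0
```

Call:
{"fn": "play_rows", "kwargs": {
  "linear": [
    [0,0,-0.01],
    [0,0,-0.01],
    [0,0,-0.01],
    [0,0,-0.01],
    [0,0,-0.01],
    [0,0,-0.01],
    [0,0,-0.01],
    [0,0,-0.01]
  ],
  "dr": [
    [0,0,0],
    [0,0,0],
    [0,0,0],
    [0,0,0],
    [0,0,0],
    [0,0,0],
    [0,0,0],
    [0,0,0]
  ],
  "gripper": [1,1,1,1,1,1,1,1]
}}

```text
clock: 5.33
tcp_pos: [0.491, -0.1456, 0.1396]
orientation: [-0.268, -3.13, 0.003]
wrist_force: [-1.6, -5.3, 0.5]
gripper_width: 0.0216
finger_force: 30.0
```

Call:
{"fn": "play_rows", "kwargs": {
  "linear": [
    [-0.012,0.002,0],
    [-0.025,0.004,0],
    [-0.037,0.006,0],
    [-0.05,0.009,0],
    [-0.062,0.011,0],
    [-0.075,0.013,0],
    [-0.085,0.015,0],
    [-0.085,0.015,0]
  ],
  "dr": [
    [0,0,0],
    [0,0,0],
    [0,0,0],
    [0,0,0],
    [0,0,0],
    [0,0,0],
    [0,0,0],
    [0,0,0]
  ],
  "gripper": [1,1,1,1,1,1,1,1]
}}

```text
clock: 6.0
tcp_pos: [0.4674, -0.1418, 0.1397]
orientation: [0.268, 3.126, -0.004]
wrist_force: [4.1, -7.3, -6.9]
gripper_width: 0.0215
finger_force: 30.0
```

Call:
{"fn": "play_rows", "kwargs": {
  "linear": [
    [-0.008,0.0,0],
    [-0.016,0.0,0],
    [-0.016,0,0],
    [-0.016,0,0],
    [-0.016,0,0],
    [-0.016,0,0],
    [-0.016,0,0],
    [-0.016,0,0]
  ],
  "dr": [
    [0,0,0],
    [0,0,0],
    [0,0,0],
    [0,0,0],
    [0,0,0],
    [0,0,0],
    [0,0,0],
    [0,0,0]
  ],
  "gripper": [1,1,1,0.6,0.5,0.4,0.3,0.2]
}}

```text
clock: 6.67
tcp_pos: [0.4606, -0.1398, 0.1396]
orientation: [-0.268, -3.13, -0.0]
wrist_force: [0.1, 0.2, -0.7]
gripper_width: 0.0512
finger_force: 0.0
```

Call:
{"fn": "play_rows", "kwargs": {
  "linear": [
    [0,0,0.1],
    [0,0,0.2],
    [0,0,0.3],
    [0,0,0.3],
    [0,0,0.3],
    [0,0,0.3],
    [0,0,0.3],
    [0,0,0.3]
  ],
  "dr": [
    [0,0,0],
    [0,0,0],
    [0,0,0],
    [0,0,0],
    [0,0,0],
    [0,0,0],
    [0,0,0],
    [0,0,0]
  ],
  "gripper": [0.3,0.3,0.3,0.3,0.3,0.3,0.3,0.3]
}}

```text
clock: 7.33
tcp_pos: [0.4599, -0.1395, 0.2282]
orientation: [-0.268, -3.127, -0.001]
wrist_force: [0.2, -0.3, -1.2]
gripper_width: 0.0614
finger_force: 0.0
```

Run:
```python
from m import *
print(arm.sense()['tcp_pos'],arm.sense()['clock'])
for t in ['clamp_handle','clamp_bar','place_middle','shaker']:
    for p in P:
        d=arm.pinpoint(p,t)
        if d: print(t,np.round(d[0]['at'],4),d[0]['score'])
```

```text
[ 0.46019857 -0.13969557  0.22854121] 7.4333
clamp_handle [ 0.4635 -0.1398  0.141 ] 0.95
clamp_bar [ 0.5037 -0.146   0.0625] 0.94
place_middle [ 0.5825 -0.1605  0.0593] 0.84
place_middle [ 0.5812 -0.1597  0.0617] 0.79
shaker [ 0.5413 -0.154  -0.0016] 0.77
```

Call:
{"fn": "play_rows", "kwargs": {
  "linear": [
    [0.1,0.05,0],
    [0.2,0.1,0],
    [0.32,0.16,0],
    [0.435,0.211,0],
    [0.435,0.211,0],
    [0.435,0.211,-0.1],
    [0.435,0.211,-0.18],
    [0.435,0.211,-0.245]
  ],
  "dr": [
    [0,0,0],
    [0,0,0],
    [0,0,0],
    [0,0,0],
    [0,0,0],
    [0,0,0],
    [0,0,0],
    [0,0,0]
  ],
  "gripper": [0.3,0.3,0.3,0.3,0.3,0.3,0.3,0.3],
  "grip_force": 20
}}

```text
clock: 8.5
tcp_pos: [0.5907, -0.0765, 0.1546]
orientation: [-0.267, -3.129, 0.0]
wrist_force: [0.4, 0.7, 0.1]
gripper_width: 0.0615
finger_force: 0.0
```

Call:
{"fn": "play_rows", "kwargs": {
  "linear": [
    [0,0,0],
    [0,0,0],
    [0,0,0],
    [0,0,0],
    [0,0,0],
    [0,0,0],
    [0,0,0],
    [0,0,0]
  ],
  "dr": [
    [0,0,0],
    [0,0,0],
    [0,0,0],
    [0,0,0],
    [0,0,0],
    [0,0,0],
    [0,0,0],
    [0,0,0]
  ],
  "gripper": [0.5,1,1,1,1,1,1,1]
}}

```text
clock: 9.17
tcp_pos: [0.5921, -0.0768, 0.1573]
orientation: [0.268, 3.128, -0.001]
wrist_force: [0.1, 0.3, 6.5]
gripper_width: 0.0237
finger_force: 20.0
```

Call:
{"fn": "play_rows", "kwargs": {
  "linear": [
    [0,0,0.04],
    [0,0,0.08],
    [0,0,0.08],
    [-0.006,-0.07,0.08],
    [-0.013,-0.14,0.08],
    [-0.02,-0.21,0.08],
    [-0.027,-0.278,0.08],
    [-0.027,-0.278,0.08]
  ],
  "dr": [
    [0,0,0],
    [0,0,0],
    [0,0,0],
    [0,0,0],
    [0,0,0],
    [0,0,0],
    [0,0,0],
    [0,0,0]
  ],
  "gripper": [1,1,1,1,1,1,1,1]
}}

```text
clock: 9.83
tcp_pos: [0.5829, -0.1635, 0.1794]
orientation: [-0.272, -3.13, 0.003]
wrist_force: [0.3, -0.1, -1.7]
gripper_width: 0.0238
finger_force: 20.0
```

Call:
{"fn": "play_rows", "kwargs": {
  "linear": [
    [0,0,-0.04],
    [0,0,-0.06],
    [0,0,-0.07],
    [0,0,-0.074],
    [0,0,-0.076],
    [0,0,-0.076],
    [0,0,-0.076],
    [0,0,-0.076]
  ],
  "dr": [
    [0,0,0],
    [0,0,0],
    [0,0,0],
    [0,0,0],
    [0,0,0],
    [0,0,0],
    [0,0,0],
    [0,0,0]
  ],
  "gripper": [1,1,1,1,1,1,1,1]
}}

```text
clock: 10.5
tcp_pos: [0.5837, -0.1601, 0.1575]
orientation: [0.268, 3.129, -0.001]
wrist_force: [-0.5, -0.1, -2.7]
gripper_width: 0.0237
finger_force: 20.0
```

Call:
{"fn": "play_rows", "kwargs": {
  "linear": [
    [0,0,-0.003],
    [0,0,-0.006],
    [0,0,-0.008],
    [0,0,-0.008],
    [0,0,-0.008],
    [0,0,-0.008],
    [0,0,-0.008],
    [0,0,-0.008]
  ],
  "dr": [
    [0,0,0],
    [0,0,0],
    [0,0,0],
    [0,0,0],
    [0,0,0],
    [0,0,0],
    [0,0,0],
    [0,0,0]
  ],
  "gripper": [1,1,1,1,1,1,1,1]
}}

```text
clock: 11.17
tcp_pos: [0.5839, -0.1602, 0.1572]
orientation: [0.268, 3.128, -0.001]
wrist_force: [-3.5, 1.7, 13.9]
gripper_width: 0.0239
finger_force: 20.0
```

Call:
{"fn": "play_rows", "kwargs": {
  "linear": [
    [0,0,0.006],
    [0,0,0.006],
    [0,0,0.006],
    [0,0,0.006],
    [0,0,0.006],
    [0,0,0.006],
    [0,0,0.1],
    [0,0,0.2]
  ],
  "dr": [
    [0,0,0],
    [0,0,0],
    [0,0,0],
    [0,0,0],
    [0,0,0],
    [0,0,0],
    [0,0,0],
    [0,0,0]
  ],
  "gripper": [1,0.7,0.4,0.3,0.3,0.3,0.3,0.3]
}}

```text
clock: 11.83
tcp_pos: [0.5815, -0.1594, 0.2132]
orientation: [-0.268, -3.125, -0.002]
wrist_force: [0.8, 0.3, 0.3]
gripper_width: 0.0609
finger_force: 0.0
```

Call:
{"fn": "play_rows", "kwargs": {
  "linear": [
    [0,0,0.05],
    [-0.02,-0.1,0.05],
    [-0.045,-0.2,0.05],
    [-0.068,-0.302,0.05],
    [-0.068,-0.302,0.05],
    [-0.068,-0.302,-0.05],
    [-0.068,-0.302,-0.12],
    [-0.068,-0.302,-0.153]
  ],
  "dr": [
    [0,0,0],
    [0,0,0],
    [0,0,0],
    [0,0,0],
    [0,0,0],
    [0,0,0],
    [0,0,0],
    [0,0,0]
  ],
  "gripper": [0.3,0.3,0.3,0.3,0.3,0.3,0.3,0.3]
}}

```text
clock: 12.5
tcp_pos: [0.5613, -0.2498, 0.1663]
orientation: [-0.269, -3.126, -0.003]
wrist_force: [-0.9, 0.4, 0.5]
gripper_width: 0.0616
finger_force: 0.0
```

Call:
{"fn": "play_rows", "kwargs": {
  "linear": [
    [0,0,0],
    [0,0,0],
    [0,0,0],
    [0,0,0],
    [0,0,0],
    [0,0,0],
    [0,0,0],
    [0,0,0]
  ],
  "dr": [
    [0,0,0],
    [0,0,0],
    [0,0,0],
    [0,0,0],
    [0,0,0],
    [0,0,0],
    [0,0,0],
    [0,0,0]
  ],
  "gripper": [0.5,1,1,1,1,1,1,1]
}}

```text
clock: 13.17
tcp_pos: [0.5635, -0.2509, 0.17]
orientation: [0.268, 3.129, -0.001]
wrist_force: [-0.0, 1.3, 5.7]
gripper_width: 0.0264
finger_force: 19.4
```

Call:
{"fn": "play_rows", "kwargs": {
  "linear": [
    [0,0,0.05],
    [0,0,0.13],
    [0,0,0.23],
    [0,0,0.33],
    [0,0,0.433],
    [0,0,0.433],
    [0,0.0,0.433],
    [0.02,0.08,0.433]
  ],
  "dr": [
    [0,0,0],
    [0,0,0],
    [0,0,0],
    [0,0,0],
    [0,0,0],
    [0,0,0],
    [0,0,0],
    [0,0,0]
  ],
  "gripper": [1,1,1,1,1,1,1,1]
}}

```text
clock: 13.83
tcp_pos: [0.5678, -0.2297, 0.2979]
orientation: [-0.273, -3.128, 0.004]
wrist_force: [-0.6, 0.4, -1.9]
gripper_width: 0.0263
finger_force: 19.6
```

Call:
{"fn": "play_rows", "kwargs": {
  "linear": [
    [0.02,0.09,0],
    [0.04,0.18,0],
    [0.055,0.27,0],
    [0.07,0.36,0],
    [0.085,0.44,0],
    [0.1,0.518,0],
    [0.1,0.518,0],
    [0.1,0.518,0]
  ],
  "dr": [
    [0,0,0],
    [0,0,0],
    [0,0,0],
    [0,0,0],
    [0,0,0],
    [0,0,0],
    [0,0,0],
    [0,0,0]
  ],
  "gripper": [1,1,1,1,1,1,1,1]
}}

```text
clock: 14.5
tcp_pos: [0.5978, -0.07, 0.2969]
orientation: [-0.265, -3.127, -0.0]
wrist_force: [-0.8, -0.3, -2.4]
gripper_width: 0.026
finger_force: 19.6
```

Call:
{"fn": "play_rows", "kwargs": {
  "linear": [
    [0,0,-0.08],
    [0,0,-0.18],
    [0,0,-0.28],
    [0,0,-0.36],
    [0,0,-0.4],
    [0,0,-0.415],
    [0,0,-0.42],
    [0,0,-0.42]
  ],
  "dr": [
    [0,0,0],
    [0,0,0],
    [0,0,0],
    [0,0,0],
    [0,0,0],
    [0,0,0],
    [0,0,0],
    [0,0,0]
  ],
  "gripper": [1,1,1,1,1,1,1,1]
}}

```text
clock: 15.17
tcp_pos: [0.5988, -0.0721, 0.1727]
orientation: [-0.27, -3.129, 0.0]
wrist_force: [0.7, 0.0, -1.2]
gripper_width: 0.0263
finger_force: 19.6
```

Call:
{"fn": "play_rows", "kwargs": {
  "linear": [
    [0,0,-0.004],
    [0,0,-0.007],
    [0,0,-0.01],
    [0,0,-0.012],
    [0,0,-0.014],
    [0,0,-0.014],
    [0,0,-0.014],
    [0,0,-0.014]
  ],
  "dr": [
    [0,0,0],
    [0,0,0],
    [0,0,0],
    [0,0,0],
    [0,0,0],
    [0,0,0],
    [0,0,0],
    [0,0,0]
  ],
  "gripper": [1,1,1,1,1,1,1,1]
}}

```text
clock: 15.83
tcp_pos: [0.5994, -0.0714, 0.1701]
orientation: [0.268, 3.128, -0.001]
wrist_force: [-2.1, -0.3, 5.4]
gripper_width: 0.0261
finger_force: 19.6
```

Call:
{"fn": "play_rows", "kwargs": {
  "linear": [
    [0,0,0.003],
    [0,0,0.003],
    [0,0,0.003],
    [0,0,0.003],
    [0,0,0.003],
    [0,0,0.08],
    [0,0,0.16],
    [0,0,0.2]
  ],
  "dr": [
    [0,0,0],
    [0,0,0],
    [0,0,0],
    [0,0,0],
    [0,0,0],
    [0,0,0],
    [0,0,0],
    [0,0,0]
  ],
  "gripper": [1,0.7,0.4,0.3,0.3,0.3,0.3,0.3]
}}

```text
clock: 16.5
tcp_pos: [0.5998, -0.0715, 0.2309]
orientation: [0.268, 3.128, -0.001]
wrist_force: [0.5, 0.1, 0.0]
gripper_width: 0.0603
finger_force: 0.0
```

Run:
```python
from m import *
s=arm.sense();print(s['tcp_pos'],s['clock'],s['gripper_width'])
print('green');cap(40,85,[.5825,-.16,.155])
print('blue');cap(100,125,[.598,-.071,.17])
save(P[1],'s2')
cv2.imwrite('pics/v4.png',cv2.resize(cv2.imread('pics/s2.png')[120:280,240:400],(600,600)))
```

```text
[ 0.60060564 -0.07171298  0.23118229] 16.6 0.06114158748434877
greenTraceback (most recent call last):
  File "<stdin>", line 3, in <module>
  File "m.py", line 13, in cap
    k=min([i for i in range(1,n) if st[i,4]>30],key=lambda i:np.hypot(*(ce[i]-g)))
ValueError: min() iterable argument is empty
```

Call:
{"fn": "play_rows", "kwargs": {
  "linear": [
    [-0.015,-0.1,0],
    [-0.035,-0.2,0],
    [-0.052,-0.295,0],
    [-0.052,-0.295,0],
    [-0.052,-0.295,-0.08],
    [-0.052,-0.295,-0.16],
    [-0.052,-0.295,-0.22],
    [-0.052,-0.295,-0.247]
  ],
  "dr": [
    [0,0,0],
    [0,0,0],
    [0,0,0],
    [0,0,0],
    [0,0,0],
    [0,0,0],
    [0,0,0],
    [0,0,0]
  ],
  "gripper": [0.3,0.3,0.3,0.3,0.3,0.3,0.3,0.3]
}}

```text
clock: 17.27
tcp_pos: [0.581, -0.1587, 0.1509]
orientation: [-0.268, -3.125, -0.003]
wrist_force: [-0.3, -0.0, 0.3]
gripper_width: 0.0614
finger_force: 0.0
```

Call:
{"fn": "play_rows", "kwargs": {
  "linear": [
    [0,0,0],
    [0,0,0],
    [0,0,0],
    [0,0,0],
    [0,0,0],
    [0,0,0],
    [0,0,0],
    [0,0,0]
  ],
  "dr": [
    [0,0,0],
    [0,0,0],
    [0,0,0],
    [0,0,0],
    [0,0,0],
    [0,0,0],
    [0,0,0],
    [0,0,0]
  ],
  "gripper": [0.5,1,1,1,1,1,1,1]
}}

```text
clock: 17.93
tcp_pos: [0.5838, -0.16, 0.1555]
orientation: [0.268, 3.129, -0.001]
wrist_force: [-1.2, -0.2, 4.5]
gripper_width: 0.0241
finger_force: 20.0
```

Call:
{"fn": "play_rows", "kwargs": {
  "linear": [
    [0,0,0.04],
    [0,0,0.08],
    [0,0,0.08],
    [-0.013,-0.07,0.08],
    [-0.026,-0.14,0.08],
    [-0.039,-0.22,0.08],
    [-0.052,-0.295,0.08],
    [-0.052,-0.295,0.08]
  ],
  "dr": [
    [0,0,0],
    [0,0,0],
    [0,0,0],
    [0,0,0],
    [0,0,0],
    [0,0,0],
    [0,0,0],
    [0,0,0]
  ],
  "gripper": [1,1,1,1,1,1,1,1]
}}

```text
clock: 18.6
tcp_pos: [0.567, -0.2522, 0.1779]
orientation: [-0.272, -3.13, 0.004]
wrist_force: [0.1, 0.4, -1.5]
gripper_width: 0.0241
finger_force: 20.0
```

Call:
{"fn": "play_rows", "kwargs": {
  "linear": [
    [0,0,-0.03],
    [0,0,-0.06],
    [0,0,-0.07],
    [0,0,-0.074],
    [0,0,-0.077],
    [0,0,-0.08],
    [0,0,-0.08],
    [0,0,-0.08]
  ],
  "dr": [
    [0,0,0],
    [0,0,0],
    [0,0,0],
    [0,0,0],
    [0,0,0],
    [0,0,0],
    [0,0,0],
    [0,0,0]
  ],
  "gripper": [1,1,1,1,1,1,1,1]
}}

```text
clock: 19.27
tcp_pos: [0.5668, -0.2468, 0.1554]
orientation: [-0.266, -3.128, -0.001]
wrist_force: [-4.9, 1.5, 11.9]
gripper_width: 0.0235
finger_force: 20.0
```

Contact. Release, rise, and back off toward the robot for a clear view.

Call:
{"fn": "play_rows", "kwargs": {
  "linear": [
    [0,0,0.008],
    [0,0,0.008],
    [0,0,0.008],
    [0,0,0.008],
    [0,0,0.008],
    [0,0,0.1],
    [0,0,0.2],
    [0,0,0.3]
  ],
  "dr": [
    [0,0,0],
    [0,0,0],
    [0,0,0],
    [0,0,0],
    [0,0,0],
    [0,0,0],
    [0,0,0],
    [0,0,0]
  ],
  "gripper": [1,0.7,0.4,0.3,0.3,0.3,0.3,0.3]
}}

```text
clock: 19.93
tcp_pos: [0.5671, -0.2479, 0.2447]
orientation: [-0.268, -3.128, -0.001]
wrist_force: [-0.0, -0.7, 1.0]
gripper_width: 0.0606
finger_force: 0.0
```

Call:
{"fn": "play_rows", "kwargs": {
  "linear": [
    [-0.09,0.09,0],
    [-0.18,0.18,0],
    [-0.27,0.27,0],
    [-0.347,0.363,0],
    [-0.347,0.363,0],
    [-0.347,0.363,0],
    [-0.347,0.363,0],
    [-0.347,0.363,0]
  ],
  "dr": [
    [0,0,0],
    [0,0,0],
    [0,0,0],
    [0,0,0],
    [0,0,0],
    [0,0,0],
    [0,0,0],
    [0,0,0]
  ],
  "gripper": [0.3,0.3,0.3,0.3,0.3,0.3,0.3,0.3]
}}

```text
clock: 20.6
tcp_pos: [0.465, -0.1404, 0.2449]
orientation: [0.269, 3.129, -0.001]
wrist_force: [0.0, 0.7, -0.4]
gripper_width: 0.0616
finger_force: 0.0
```

Run:
```python
from m import *
s=arm.sense();print(s['tcp_pos'],s['clock'],s['gripper_width'])
for p,n in zip(P,['t2','s2']): save(p,n)
a=cv2.resize(cv2.imread('pics/t2.png')[150:300,280:480],(400,300));b=cv2.resize(cv2.imread('pics/s2.png')[140:290,240:440],(400,300))
cv2.imwrite('pics/v4.png',np.vstack([a,b]))
for t in ['white_bottle','amber_bottle','clamp_handle','clamp_bar']:
    for p in P:
        for d in arm.pinpoint(p,t)[:2]: print(t,np.round(d['at'],4),d['score'])
```

```text
[ 0.46471015 -0.14044087  0.24463554] 20.7 0.06161081591881444
white_bottle [ 0.3594  0.0952 -0.001 ] 0.8
white_bottle [ 0.6027 -0.0694  0.06  ] 0.64
white_bottle [ 0.5932 -0.0707  0.0629] 0.95
white_bottle [ 3.586e-01  9.150e-02 -3.000e-04] 0.67
amber_bottle [ 0.5666 -0.2451  0.0655] 0.56
amber_bottle [ 0.5593 -0.2458  0.0636] 0.63
clamp_handle [ 0.4595 -0.1395  0.1414] 0.75
clamp_bar [ 0.5477 -0.3383 -0.0029] 0.32
clamp_bar [ 0.505  -0.1493  0.0643] 0.84
```

View pics/v4.png

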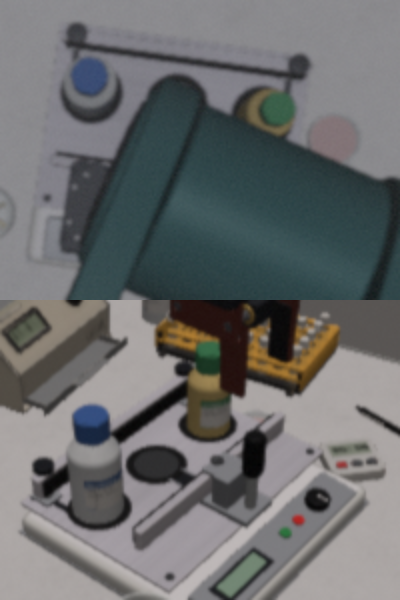

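White now stands on the left pad (side view 95,470), amber on the right (208,390), both upright with the middle empty and the clamp open. Regripping the handle.

Call:
{"fn": "play_rows", "kwargs": {
  "linear": [
    [-0.008,0,-0.1],
    [-0.008,0,-0.2],
    [-0.008,0,-0.3],
    [-0.008,0,-0.348],
    [-0.008,0,-0.348],
    [-0.008,0,-0.348],
    [-0.008,0,-0.348],
    [-0.008,0,-0.348]
  ],
  "dr": [
    [0,0,0],
    [0,0,0],
    [0,0,0],
    [0,0,0],
    [0,0,0],
    [0,0,0],
    [0,0,0],
    [0,0,0]
  ],
  "gripper": [0.3,0.3,0.3,0.3,0.6,1,1,1],
  "grip_force": 40
}}

```text
clock: 21.77
tcp_pos: [0.4623, -0.1399, 0.1416]
orientation: [0.268, 3.128, -0.002]
wrist_force: [-0.0, 0.2, -0.5]
gripper_width: 0.0381
finger_force: 0.0
```

Call:
{"fn": "play_rows", "kwargs": {
  "linear": [
    [0,0,0],
    [0,0,0],
    [0,0,0],
    [0,0,0],
    [0,0,0],
    [0,0,0],
    [0,0,0],
    [0,0,0]
  ],
  "dr": [
    [0,0,0],
    [0,0,0],
    [0,0,0],
    [0,0,0],
    [0,0,0],
    [0,0,0],
    [0,0,0],
    [0,0,0]
  ],
  "gripper": [1,1,1,1,1,1,1,1]
}}

```text
clock: 22.43
tcp_pos: [0.4617, -0.1408, 0.1412]
orientation: [0.268, 3.129, -0.004]
wrist_force: [-1.9, -4.6, 2.9]
gripper_width: 0.0213
finger_force: 40.0
```

Call:
{"fn": "play_rows", "kwargs": {
  "linear": [
    [0.012,-0.002,0],
    [0.025,-0.004,0],
    [0.037,-0.006,0],
    [0.05,-0.009,0],
    [0.062,-0.011,0],
    [0.075,-0.013,0],
    [0.087,-0.015,0],
    [0.1,-0.017,0]
  ],
  "dr": [
    [0,0,0],
    [0,0,0],
    [0,0,0],
    [0,0,0],
    [0,0,0],
    [0,0,0],
    [0,0,0],
    [0,0,0]
  ],
  "gripper": [1,1,1,1,1,1,1,1]
}}

```text
clock: 23.1
tcp_pos: [0.4895, -0.1453, 0.1412]
orientation: [-0.267, -3.127, 0.003]
wrist_force: [-8.1, -4.2, 10.4]
gripper_width: 0.0213
finger_force: 40.0
```

Call:
{"fn": "play_rows", "kwargs": {
  "linear": [
    [0.005,-0.001,0],
    [0.01,-0.002,0],
    [0.014,-0.002,0],
    [0.018,-0.003,0],
    [0.022,-0.004,0],
    [0.026,-0.004,0],
    [0.03,-0.005,0],
    [0.03,-0.005,0]
  ],
  "dr": [
    [0,0,0],
    [0,0,0],
    [0,0,0],
    [0,0,0],
    [0,0,0],
    [0,0,0],
    [0,0,0],
    [0,0,0]
  ],
  "gripper": [1,1,1,1,1,1,1,1]
}}

```text
clock: 23.77
tcp_pos: [0.4988, -0.1469, 0.1412]
orientation: [-0.267, -3.128, 0.003]
wrist_force: [-6.4, -4.0, 8.2]
gripper_width: 0.0212
finger_force: 40.0
```

Call:
{"fn": "play_rows", "kwargs": {
  "linear": [
    [0.002,0,0],
    [0.004,-0.001,0],
    [0.006,-0.001,0],
    [0.008,-0.001,0],
    [0.01,-0.002,0],
    [0.01,-0.002,0],
    [0.01,-0.002,0],
    [0.01,-0.002,0]
  ],
  "dr": [
    [0,0,0],
    [0,0,0],
    [0,0,0],
    [0,0,0],
    [0,0,0],
    [0,0,0],
    [0,0,0],
    [0,0,0]
  ],
  "gripper": [1,1,1,1,1,1,1,1]
}}

```text
clock: 24.43
tcp_pos: [0.5016, -0.1473, 0.1412]
orientation: [-0.267, -3.128, 0.003]
wrist_force: [-7.9, -3.6, 9.3]
gripper_width: 0.0214
finger_force: 40.0
```

Call:
{"fn": "play_rows", "kwargs": {
  "linear": [
    [0.002,0,0],
    [0.004,-0.001,0],
    [0.006,-0.001,0],
    [0.007,-0.001,0],
    [0.008,-0.001,0],
    [0.008,-0.001,0],
    [0.008,-0.001,0],
    [0.008,-0.001,0]
  ],
  "dr": [
    [0,0,0],
    [0,0,0],
    [0,0,0],
    [0,0,0],
    [0,0,0],
    [0,0,0],
    [0,0,0],
    [0,0,0]
  ],
  "gripper": [1,1,1,1,1,1,1,1]
}}

```text
clock: 25.1
tcp_pos: [0.5033, -0.1476, 0.1412]
orientation: [-0.267, -3.127, 0.003]
wrist_force: [-9.7, -4.2, 11.2]
gripper_width: 0.0214
finger_force: 40.0
```

Call:
{"fn": "play_rows", "kwargs": {
  "linear": [
    [0.002,0,0],
    [0.004,-0.001,0],
    [0.006,-0.001,0],
    [0.007,-0.001,0],
    [0.007,-0.001,0],
    [0.007,-0.001,0],
    [0.007,-0.001,0],
    [0.007,-0.001,0]
  ],
  "dr": [
    [0,0,0],
    [0,0,0],
    [0,0,0],
    [0,0,0],
    [0,0,0],
    [0,0,0],
    [0,0,0],
    [0,0,0]
  ],
  "gripper": [1,1,1,1,1,1,1,1]
}}

```text
clock: 25.77
tcp_pos: [0.5052, -0.1479, 0.1412]
orientation: [-0.267, -3.126, 0.003]
wrist_force: [-10.1, -3.3, 12.1]
gripper_width: 0.021
finger_force: 40.0
```

Call:
{"fn": "play_rows", "kwargs": {
  "linear": [
    [0.002,0,0],
    [0.004,-0.001,0],
    [0.006,-0.001,0],
    [0.007,-0.001,0],
    [0.007,-0.001,0],
    [0.007,-0.001,0],
    [0.007,-0.001,0],
    [0.007,-0.001,0]
  ],
  "dr": [
    [0,0,0],
    [0,0,0],
    [0,0,0],
    [0,0,0],
    [0,0,0],
    [0,0,0],
    [0,0,0],
    [0,0,0]
  ],
  "gripper": [1,1,1,1,1,1,1,1]
}}

```text
clock: 26.43
tcp_pos: [0.5072, -0.1482, 0.1412]
orientation: [-0.267, -3.126, 0.003]
wrist_force: [-10.9, -3.0, 11.9]
gripper_width: 0.0212
finger_force: 40.0
```

Call:
{"fn": "play_rows", "kwargs": {
  "linear": [
    [0.002,0,0],
    [0.004,-0.001,0],
    [0.006,-0.001,0],
    [0.007,-0.001,0],
    [0.007,-0.001,0],
    [0.007,-0.001,0],
    [0.007,-0.001,0],
    [0.007,-0.001,0]
  ],
  "dr": [
    [0,0,0],
    [0,0,0],
    [0,0,0],
    [0,0,0],
    [0,0,0],
    [0,0,0],
    [0,0,0],
    [0,0,0]
  ],
  "gripper": [1,1,1,1,1,1,1,1]
}}

```text
clock: 27.1
tcp_pos: [0.5093, -0.1486, 0.1412]
orientation: [-0.267, -3.126, 0.003]
wrist_force: [-10.2, -3.4, 12.0]
gripper_width: 0.0215
finger_force: 40.0
```

Call:
{"fn": "play_rows", "kwargs": {
  "linear": [
    [0.002,0,0],
    [0.004,-0.001,0],
    [0.006,-0.001,0],
    [0.007,-0.001,0],
    [0.007,-0.001,0],
    [0.007,-0.001,0],
    [0.007,-0.001,0],
    [0.007,-0.001,0]
  ],
  "dr": [
    [0,0,0],
    [0,0,0],
    [0,0,0],
    [0,0,0],
    [0,0,0],
    [0,0,0],
    [0,0,0],
    [0,0,0]
  ],
  "gripper": [1,1,1,1,1,1,1,1]
}}

```text
clock: 27.77
tcp_pos: [0.5114, -0.1489, 0.1412]
orientation: [-0.267, -3.126, 0.003]
wrist_force: [-9.7, -4.3, 10.4]
gripper_width: 0.0213
finger_force: 40.0
```

Call:
{"fn": "play_rows", "kwargs": {
  "linear": [
    [0.002,0,0],
    [0.004,-0.001,0],
    [0.006,-0.001,0],
    [0.007,-0.001,0],
    [0.007,-0.001,0],
    [0.007,-0.001,0],
    [0.007,-0.001,0],
    [0.007,-0.001,0]
  ],
  "dr": [
    [0,0,0],
    [0,0,0],
    [0,0,0],
    [0,0,0],
    [0,0,0],
    [0,0,0],
    [0,0,0],
    [0,0,0]
  ],
  "gripper": [1,1,1,1,1,1,1,1]
}}

```text
clock: 28.43
tcp_pos: [0.5135, -0.1493, 0.1412]
orientation: [-0.267, -3.126, 0.003]
wrist_force: [-10.5, -3.9, 11.5]
gripper_width: 0.0214
finger_force: 40.0
```

Call:
{"fn": "play_rows", "kwargs": {
  "linear": [
    [0.002,0,0],
    [0.004,-0.001,0],
    [0.006,-0.001,0],
    [0.007,-0.001,0],
    [0.007,-0.001,0],
    [0.007,-0.001,0],
    [0.007,-0.001,0],
    [0.007,-0.001,0]
  ],
  "dr": [
    [0,0,0],
    [0,0,0],
    [0,0,0],
    [0,0,0],
    [0,0,0],
    [0,0,0],
    [0,0,0],
    [0,0,0]
  ],
  "gripper": [1,1,1,1,1,1,1,1]
}}

```text
clock: 29.1
tcp_pos: [0.5155, -0.1496, 0.1412]
orientation: [-0.267, -3.126, 0.003]
wrist_force: [-10.5, -4.7, 11.2]
gripper_width: 0.0213
finger_force: 40.0
```

Run:
```python
from h import *
p=arm.capture('side');save(p,'s3');t=arm.capture('top');save(t,'t3')
a=cv2.resize(cv2.imread('pics/s3.png')[140:290,240:440],(800,600));cv2.imwrite('pics/v5.png',a)
# fence face in shaker x: dark band in depth, height 80..97 mm
O=np.array([.541,-.1535]);ex=np.array([.985,-.170]);ey=np.array([.170,.985])
for n,q in (('side',p),('top',t)):
    vs,us=np.mgrid[130:300,240:460]
    X=np.array([unproj(q,u,v) for v,u in zip(vs.ravel(),us.ravel())]);r=X[:,:2]-O
    sx,sy=r@ex,r@ey
    k=(X[:,2]>.08)&(X[:,2]<.095)&(sx>.055)&(sx<.1)&(abs(sy)<.1)
    print(n,k.sum(),np.percentile(sx[k],[5,25,50,75,95]).round(4) if k.any() else '')
    k=(X[:,2]>.085)&(X[:,2]<.105)&(abs(abs(sy)-.09)<.04)&(sx>-.04)&(sx<.05)
    print(' bar/bottle',k.sum(),np.percentile(sx[k],[5,50,95]).round(4) if k.any() else '')
```

```text
side 115 [0.0807 0.0815 0.0819 0.0825 0.0838]
 bar/bottle 459 [0.0117 0.0186 0.0443]
top 31 [0.082  0.0825 0.0847 0.0888 0.0985]
 bar/bottle 156 [0.0176 0.0259 0.0367]
```

View pics/v5.png

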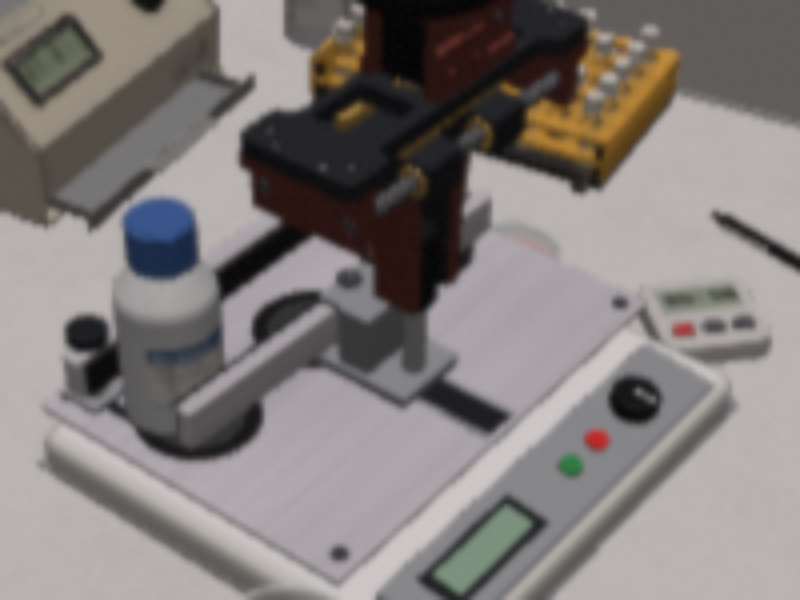

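White stands upright against the bar (160,330). The fence face is near sx 0.0815, so about 3 mm of travel remains. From here I use fine steps.

Call:
{"fn": "play_rows", "kwargs": {
  "linear": [
    [0.001,0,0],
    [0.002,0,0],
    [0.003,-0.001,0],
    [0.004,-0.001,0],
    [0.005,-0.001,0],
    [0.005,-0.001,0],
    [0.005,-0.001,0],
    [0.005,-0.001,0]
  ],
  "dr": [
    [0,0,0],
    [0,0,0],
    [0,0,0],
    [0,0,0],
    [0,0,0],
    [0,0,0],
    [0,0,0],
    [0,0,0]
  ],
  "gripper": [1,1,1,1,1,1,1,1]
}}

```text
clock: 29.87
tcp_pos: [0.5168, -0.1498, 0.1412]
orientation: [-0.267, -3.126, 0.003]
wrist_force: [-10.5, -4.4, 12.6]
gripper_width: 0.0211
finger_force: 40.0
```

Call:
{"fn": "play_rows", "kwargs": {
  "linear": [
    [0.001,0,0],
    [0.002,0,0],
    [0.003,-0.001,0],
    [0.004,-0.001,0],
    [0.004,-0.001,0],
    [0.004,-0.001,0],
    [0.004,-0.001,0],
    [0.004,-0.001,0]
  ],
  "dr": [
    [0,0,0],
    [0,0,0],
    [0,0,0],
    [0,0,0],
    [0,0,0],
    [0,0,0],
    [0,0,0],
    [0,0,0]
  ],
  "gripper": [1,1,1,1,1,1,1,1]
}}

```text
clock: 30.53
tcp_pos: [0.5179, -0.15, 0.1412]
orientation: [-0.267, -3.125, 0.003]
wrist_force: [-11.1, -3.6, 11.8]
gripper_width: 0.0209
finger_force: 40.0
```

Call:
{"fn": "play_rows", "kwargs": {
  "linear": [
    [0.001,0,0],
    [0.002,0,0],
    [0.003,-0.001,0],
    [0.004,-0.001,0],
    [0.004,-0.001,0],
    [0.004,-0.001,0],
    [0.004,-0.001,0],
    [0.004,-0.001,0]
  ],
  "dr": [
    [0,0,0],
    [0,0,0],
    [0,0,0],
    [0,0,0],
    [0,0,0],
    [0,0,0],
    [0,0,0],
    [0,0,0]
  ],
  "gripper": [1,1,1,1,1,1,1,1]
}}

```text
clock: 31.2
tcp_pos: [0.5191, -0.1502, 0.1412]
orientation: [-0.267, -3.125, 0.003]
wrist_force: [-11.1, -3.3, 12.5]
gripper_width: 0.0213
finger_force: 40.0
```

Call:
{"fn": "play_rows", "kwargs": {
  "linear": [
    [0.001,0,0],
    [0.002,0,0],
    [0.003,-0.001,0],
    [0.003,-0.001,0],
    [0.003,-0.001,0],
    [0.003,-0.001,0],
    [0.003,-0.001,0],
    [0.003,-0.001,0]
  ],
  "dr": [
    [0,0,0],
    [0,0,0],
    [0,0,0],
    [0,0,0],
    [0,0,0],
    [0,0,0],
    [0,0,0],
    [0,0,0]
  ],
  "gripper": [1,1,1,1,1,1,1,1]
}}

```text
clock: 31.87
tcp_pos: [0.52, -0.1503, 0.1412]
orientation: [-0.267, -3.125, 0.002]
wrist_force: [-10.4, -3.0, 12.9]
gripper_width: 0.0209
finger_force: 40.0
```

Call:
{"fn": "play_rows", "kwargs": {
  "linear": [
    [0.001,0,0],
    [0.002,0,0],
    [0.003,-0.001,0],
    [0.004,-0.001,0],
    [0.004,-0.001,0],
    [0.004,-0.001,0],
    [0.004,-0.001,0],
    [0.004,-0.001,0]
  ],
  "dr": [
    [0,0,0],
    [0,0,0],
    [0,0,0],
    [0,0,0],
    [0,0,0],
    [0,0,0],
    [0,0,0],
    [0,0,0]
  ],
  "gripper": [1,1,1,1,1,1,1,1]
}}

```text
clock: 32.53
tcp_pos: [0.5202, -0.1504, 0.1412]
orientation: [-0.267, -3.123, 0.002]
wrist_force: [-12.9, -2.0, 15.7]
gripper_width: 0.0211
finger_force: 40.0
```

Call:
{"fn": "play_rows", "kwargs": {
  "linear": [
    [0.001,0,0],
    [0.002,0,0],
    [0.003,-0.001,0],
    [0.003,-0.001,0],
    [0.003,-0.001,0],
    [0.003,-0.001,0],
    [0.003,-0.001,0],
    [0.003,-0.001,0]
  ],
  "dr": [
    [0,0,0],
    [0,0,0],
    [0,0,0],
    [0,0,0],
    [0,0,0],
    [0,0,0],
    [0,0,0],
    [0,0,0]
  ],
  "gripper": [1,1,1,1,1,1,1,1]
}}

```text
clock: 33.2
tcp_pos: [0.5202, -0.1504, 0.1412]
orientation: [-0.266, -3.122, 0.001]
wrist_force: [-16.4, -1.3, 17.8]
gripper_width: 0.0217
finger_force: 40.0
```

Call:
{"fn": "play_rows", "kwargs": {
  "linear": [
    [0.001,0,0],
    [0.002,0,0],
    [0.003,-0.001,0],
    [0.003,-0.001,0],
    [0.003,-0.001,0],
    [0.003,-0.001,0],
    [0.003,-0.001,0],
    [0.003,-0.001,0]
  ],
  "dr": [
    [0,0,0],
    [0,0,0],
    [0,0,0],
    [0,0,0],
    [0,0,0],
    [0,0,0],
    [0,0,0],
    [0,0,0]
  ],
  "gripper": [1,1,1,1,1,1,1,1]
}}

```text
clock: 33.87
tcp_pos: [0.5203, -0.1504, 0.1412]
orientation: [-0.266, -3.12, 0.001]
wrist_force: [-17.9, -1.1, 20.0]
gripper_width: 0.0211
finger_force: 40.0
```

Call:
{"fn": "play_rows", "kwargs": {
  "linear": [
    [0,0,0],
    [0,0,0],
    [0,0,0],
    [0,0,0],
    [0,0,0],
    [0,0,0],
    [0,0,0.1],
    [0,0,0.2]
  ],
  "dr": [
    [0,0,0],
    [0,0,0],
    [0,0,0],
    [0,0,0],
    [0,0,0],
    [0,0,0],
    [0,0,0],
    [0,0,0]
  ],
  "gripper": [0.7,0.6,0.5,0.4,0.4,0.4,0.4,0.4]
}}

```text
clock: 34.53
tcp_pos: [0.5245, -0.1501, 0.1991]
orientation: [-0.268, -3.125, -0.002]
wrist_force: [0.6, -0.8, 0.7]
gripper_width: 0.0527
finger_force: 0.0
```

Call:
{"fn": "play_rows", "kwargs": {
  "linear": [
    [0,0,0.1],
    [0,0,0.2],
    [-0.1,0.1,0.3],
    [-0.2,0.2,0.3],
    [-0.2,0.3,0.3],
    [-0.2,0.4,0.3],
    [-0.2,0.5,0.3],
    [-0.2,0.6,0.3]
  ],
  "dr": [
    [0,0,0],
    [0,0,0],
    [0,0,0],
    [0,0,0],
    [0,0,0],
    [0,0,0],
    [0,0,0],
    [0,0,0]
  ],
  "gripper": [0.4,0.4,0.4,0.4,0.4,0.4,0.4,0.4]
}}

```text
clock: 35.2
tcp_pos: [0.4656, 0.0306, 0.2905]
orientation: [0.269, 3.129, 0.0]
wrist_force: [0.7, -0.1, -0.2]
gripper_width: 0.0526
finger_force: 0.0
```

Call:
{"fn": "play_rows", "kwargs": {
  "linear": [
    [-0.02,0.1,0],
    [-0.04,0.2,0],
    [-0.06,0.3,0],
    [-0.08,0.4,0],
    [-0.08,0.4,0],
    [-0.08,0.4,0],
    [-0.08,0.4,0],
    [-0.08,0.4,0]
  ],
  "dr": [
    [0,0,0],
    [0,0,0],
    [0,0,0],
    [0,0,0],
    [0,0,0],
    [0,0,0],
    [0,0,0],
    [0,0,0]
  ],
  "gripper": [0.4,0.4,0.4,0.4,0.4,0.4,0.4,0.4]
}}

```text
clock: 35.87
tcp_pos: [0.4423, 0.1483, 0.2902]
orientation: [0.27, 3.13, -0.001]
wrist_force: [-0.3, 0.1, -0.6]
gripper_width: 0.0525
finger_force: 0.0
```

Run:
```python
from h import *
p=arm.capture('side');save(p,'s4');t=arm.capture('top');save(t,'t4')
a=cv2.resize(cv2.imread('pics/s4.png')[140:290,240:440],(400,300),interpolation=cv2.INTER_CUBIC);b=cv2.resize(cv2.imread('pics/t4.png')[150:300,280:480],(400,300),interpolation=cv2.INTER_CUBIC)
cv2.imwrite('pics/v6.png',np.vstack([a,b]))
O=np.array([.541,-.1535]);E=np.array([[.985,-.170],[.170,.985]])
for n in ['white_bottle','amber_bottle','clamp_handle','clamp_bar','timer','petri_pink','waste_beaker']:
    for q in (p,t):
        for d in arm.pinpoint(q,n)[:2]: print(n,np.round(d['at'],4),'shaker',(E@(d['at'][:2]-O)).round(4),round(d['score'],2))
```

```text
white_bottle [ 0.6065 -0.0752  0.0666] shaker [0.0512 0.0883] 0.74
white_bottle [ 0.6159 -0.0725  0.062 ] shaker [0.06   0.0925] 0.89
white_bottle [ 0.36    0.0966 -0.0024] shaker [-0.2208  0.2156] 0.7
amber_bottle [ 0.5831 -0.2498  0.062 ] shaker [ 0.0578 -0.0877] 0.5
amber_bottle [ 0.6066 -0.0721  0.0635] shaker [0.0508 0.0913] 0.18
amber_bottle [ 0.5869 -0.2477  0.0658] shaker [ 0.0612 -0.085 ] 0.82
clamp_handle [ 0.5209 -0.15    0.1422] shaker [-0.0204  0.    ] 0.96
clamp_handle [ 0.5188 -0.1534  0.1413] shaker [-0.0219 -0.0037] 0.7
clamp_bar [ 0.562  -0.1547  0.0613] shaker [0.0209 0.0024] 0.87
clamp_bar [ 0.564  -0.1589  0.0644] shaker [ 0.0236 -0.0014] 0.66
timer [ 0.4233 -0.3315 -0.0034] shaker [-0.0857 -0.1953] 0.79
timer [ 0.522  -0.1485  0.1421] shaker [-0.0196  0.0017] 0.66
timer [ 0.4215 -0.3333 -0.0016] shaker [-0.0871 -0.1974] 0.66
petri_pink [ 0.5488 -0.339   0.0018] shaker [ 0.0392 -0.1814] 0.78
petri_pink [ 0.5188 -0.1503  0.1404] shaker [-0.0224 -0.0006] 0.41
waste_beaker [ 0.4759  0.0496 -0.0038] shaker [-0.0987  0.189 ] 0.8
waste_beaker [ 0.4704  0.045  -0.0066] shaker [-0.1033  0.1835] 0.74
```

View pics/v6.png

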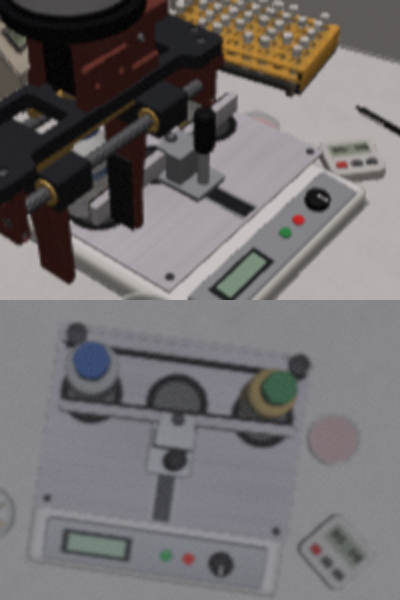

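White stands left and amber right, both upright and held between bar and fence. The handle stayed where I released it and the neighbouring things have not moved.

```bash
python3 -c "
from station import arm
print(arm.close_job())"
```

```text
the job is handed in; nothing more can be done
None
```

The job is handed in at about 36 s of the 72 s allowed: clamp slid open to about 65 mm, bottles swapped upright (white left, amber right, middle empty), and the bar pushed shut at about 18 N at the handle, still holding both against the fence in the last pictures, with the timer, dish and beaker not moved; the judge's verdict was not shown.

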